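Tip the carton over onto the cutting mat

TASK

The small cardboard carton stands on end beside the thin white cutting mat. Push it near its top so that it topples over and comes down on the mat, lying on its broad face; then push it along by its foot end until the whole carton lies inside the mat's outline. Only push it, never pick it up, and leave the other things on the worktop undisturbed.

Things in the scene. Friction and masses are not known exactly. Their poses are not given: they have to be found in the camera images.
- carton: plain brown cardboard carton, loose, standing on end: 90 mm wide (its x), 45 mm thick (its y), 150 mm high (its z), about 0.2 kg. Origin at the centre of its underside. Its y axis points to or from the mat, within 0.2 rad; it may stand on either side of it. It tips once its top is pushed about 45 mm sideways, then lies with its foot end overhanging the mat by some 20 to 45 mm.
- mat: thin white cutting mat with a fine grey border, fixed flat on the worktop, 170 mm (its x) by 230 mm (its y), 1 mm thick with no step: things slide over its edge freely. Origin at its centre, z up. The carton stands off one of its two 170 mm long edges, to its +y or -y, 158 to 183 mm from the centre.
- carton_mid (a point): centre of the carton's volume, 75 mm above its underside when it stands
- foot_a (a point): end of the underside's long midline: 45 mm towards the carton's -x from the origin, halfway through its thickness
- foot_b (a point): as foot_a, on the +x side
- top_a (a point): end of the top face's long midline: 45 mm towards the carton's -x, 150 mm above the underside, halfway through its thickness
- top_b (a point): as top_a, on the +x side
- garlic: loose garlic bulb, 56 mm across and high, behind the mat; origin at its underside; to be left alone
- tin: loose round food tin, 75 mm across, 58 mm high, behind the mat; origin at the centre of its underside; to be left alone
- spice_jar: loose spice jar with a yellow cap, 45 mm across, 100 mm high, standing behind the mat; origin at the centre of its underside; to be left alone
Not all that is in view belongs to the job. What is meant by the carton is not green, and is the larger of those in its own colour.

How it is judged:
By the outcome, as a careful person would: the job done as asked, in the order asked, and still so for the second after the job is handed in, with the robot touching nothing.
It also fails if it takes over 42 s, if anything falls off the work surface, if the arm or the gripper's body presses on something with over 40 N, if the wrist force passes 120 N, or if a joint passes its speed limit or range.

ROBOT

A 6-joint arm with a two-finger parallel gripper is mounted at the origin on a cart in front of the work surface, level with it; the furniture and walls round the work are solid. World frame = base frame: x ahead of the robot, y to its left, z up, the work surface at z = 0. Lengths are in m, angles in rad, forces in N, time in s.
With the tool pointing down it reaches from about 0.35 to 0.975 m from the base axis. Payload 4.9 kg.
Tool frame: the origin (TCP) lies between the finger pads; the fingertips stand 19 mm ahead of it and the grasp point (between the pads) is the TCP; z points along the fingers, y is the line along which they close (so a half turn about z gives the same grasp; the last joint's range is limited). The gripper opens to 85 mm and grips with 20 to 120 N. Pads are 22 mm wide; open, the fingers measure 114 mm over their backs; the gripper's body (76 mm by 85 mm) begins 54 mm behind the grasp point. The pads swing forward as they close: fully open they stand 13 mm farther back than shut.
Start: joints at [-1.379, 0.053, 1.613, -0, 1.476, -0.119], TCP at [0.191, -0.595, 0.25] pointing down, gripper open.
Joint ranges: [-3.01, 3.01], [-1.01, 2.22], [0.06, 2.58], [-1.02, 4.17], [0.09, 2.62], [-3.14, 3.14]. Speed limits (rad/s): [2.57, 2.57, 3.14, 3.14, 3.14, 3.14].

INTERFACE

Orientations are given as a rotation vector (axis times angle).
In Python, from station import ctrl gives the robot as it stands. The module is installed in compiled form; this text tells all that it offers.
- The arm moves only by the tool servo_tool, never from a script. Its argument "increments" is a list that holds one entry, the list of rows, each a list of 5 numbers: the finger opening in cm, from 0 to 8.54, then the shift along the tool's x, y, z in cm, then the turn about the tool's z in degrees. A call has 1 to 5 rows; each row is the pose to reach, as a shift and turn from the pose commanded when the call began, along the tool's axes at that moment; what a row does not reach only later rows make up. A row lasts 1/10 s, in which the tool goes at most 50 mm and 8.59 degrees, less where a joint would pass 70% of its speed; a pose out of reach is approached as far as the arm can. A call with a gripper value outside its range is refused whole. The fingers move at their own pace and stop on an object; "newtons" is the grip in N (left out, the last holds). Time passes only in rows, so rows that repeat a pose let the fingers close. It gives the time, the measured TCP pose, the force, the opening and the grip force at its end, in the units of the state.
- ctrl.get_obs(): the state, without advancing time (a new reading comes with each control period).
- ctrl.get_image(name): name is "side" or "top"; returns a dict with "img" (400x640x3 uint8, red, green, blue), "fx", "fy", "cx", "cy" (pixels), "k1" (the pictures are not rectified: a ray, as slopes to the right and down, at radius r is drawn at 1 + k1 r^2 times it, then the intrinsics apply), "rvec" (rotation vector, rad) and "tvec" (3), from world to camera coordinates, as OpenCV has them. Camera axes: x right, y down, z forward; pixel columns grow to the right and rows downward; lengths in m; the calibration is good to about 2 mm. A picture is of the moment at which its call begins. There is no depth.
- ctrl.finish_job(): hands the job in; it is judged then, once.
The state is a dict: "t": time; "q": joint angles; "dq": joint speeds; "effort": joint torques, N m; "tool_pos": TCP position; "tool_rot": TCP orientation; "contact_force": force on the tool from outside, world axes, zero at the start; "wrist_torque": the same for the moment, N m; "opening": finger opening in m; "grip_force": force on a finger pad.
Only numpy, scipy, OpenCV 4.12 (cv2) and the standard library are available. Lean on these libraries where they do the work, as an engineer would, in place of code of your own. Each camera call takes 0.05 s, during which the arm holds its last target. There are 200 camera calls.

## Working session

There is one attempt and no reset: what is moved stays moved. The work goes in short steps, Python scripts to look and compute and a tool call to move; the robot and the scene stay as the last step left them, time stands still between calls to the robot, and variables do not carry over. Pictures are saved under pics/ and viewed, at most 10 in all, crops included, and the job is handed in when it is done.

Besides the shell and the picture viewer there is one more tool, called after "Request:" as name([rows], argument=value, ...), one row to a line, values as JSON. servo_tool: Moves the arm, as the interface text tells. Its arguments: {"type":"object","properties":{"increments":{"type":"array"},"newtons":{"type":"number"}},"required":["increments"]}

```bash
mkdir -p pics
cat > h.py <<'E'
import numpy as np, cv2
from station import ctrl
def cam(n):
    d=ctrl.get_image(n); d['K']=np.array([[d['fx'],0,d['cx']],[0,d['fy'],d['cy']],[0,0,1.]])
    d['D']=np.array([d['k1'],0,0,0,0.]); d['R']=cv2.Rodrigues(np.array(d['rvec'],float))[0]; d['t']=np.array(d['tvec'],float); return d
def ray(d,px,z):
    p=cv2.undistortPoints(np.array(px,float).reshape(-1,1,2),d['K'],d['D']).reshape(-1,2)
    v=np.c_[p,np.ones(len(p))]@d['R']; c=-d['R'].T@d['t']
    return c+v*((z-c[2])/v[:,2])[:,None]
def proj(d,P): return cv2.projectPoints(np.array(P,float),np.array(d['rvec'],float),d['t'],d['K'],d['D'])[0].reshape(-1,2)
def save(d,f): cv2.imwrite('pics/'+f,cv2.cvtColor(d['img'],cv2.COLOR_RGB2BGR))
E
python3 - <<'E'
from h import *
for n in('top','side'):
    d=cam(n); save(d,n+'0.png'); print(n,-d['R'].T@d['t'])
o=ctrl.get_obs(); print(o['t'],o['tool_pos'],cv2.Rodrigues(np.array(o['tool_rot']))[0].round(3))
E
```

```text
top [ 0.41029453 -0.03179393  1.28944865]
side [0.10673718 0.82814042 0.710198  ]
0.1 [ 0.19103704 -0.5945293   0.24918157] [[ 0.952  0.306 -0.   ]
 [ 0.306 -0.952  0.002]
 [ 0.    -0.002 -1.   ]]
```

View pics/top0.png

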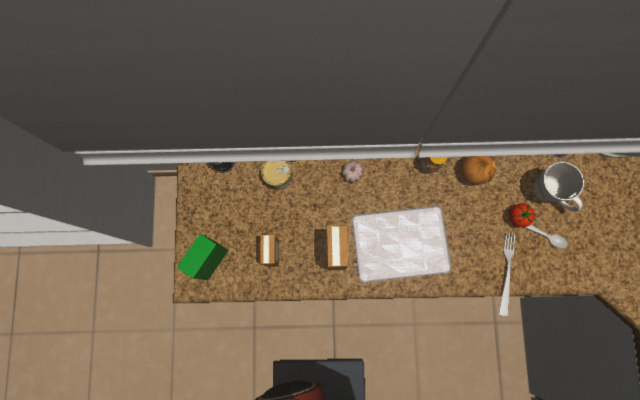

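View pics/side0.png

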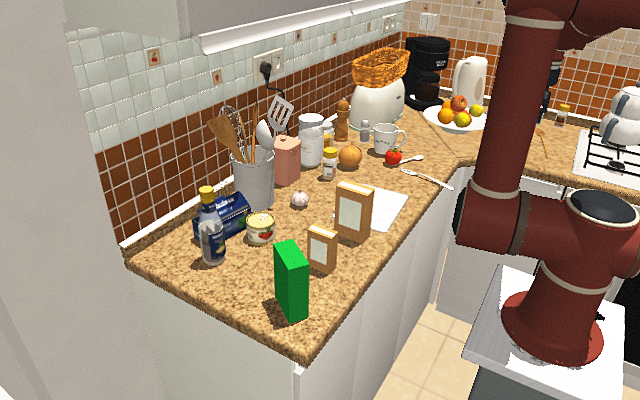

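The top view shows the brown carton at about (337,246), left (+y) of the white mat (352–450, 208–280). A smaller decoy carton stands at (268,250) and a green one at (202,258). The side view agrees. Next I measure the mat and carton.

Run:
```python
from h import *
d=cam('top'); im=d['img']; hsv=cv2.cvtColor(im,cv2.COLOR_RGB2HSV)
def big(m,x0,x1,y0=195,y1=292):
    k=np.zeros_like(m);k[y0:y1,x0:x1]=m[y0:y1,x0:x1]
    k=cv2.morphologyEx(k,cv2.MORPH_CLOSE,np.ones((3,3)))
    c=max(cv2.findContours(k,0,2)[0],key=cv2.contourArea); return c.reshape(-1,2).astype(float)
mat=big(((hsv[...,1]<60)&(hsv[...,2]>120)).astype(np.uint8)*255,349,460)
W=ray(d,mat,0.001)[:,:2]
print('mat',cv2.minAreaRect((W*1000).astype(np.float32)))
print(cv2.boxPoints(cv2.minAreaRect((W*1000).astype(np.float32))).round(1))
big_=cv2.resize(im[200:300,250:460],None,fx=3.8,fy=3.8,interpolation=cv2.INTER_CUBIC)
cv2.imwrite('pics/crop0.png',cv2.cvtColor(big_,cv2.COLOR_RGB2BGR))
s=cam('side');b=cv2.resize(s['img'][170:290,270:420],None,fx=5,fy=5,interpolation=cv2.INTER_CUBIC)
cv2.imwrite('pics/crop1.png',cv2.cvtColor(b,cv2.COLOR_RGB2BGR))
```

```text
mat ((538.0325927734375, -225.1873779296875), (170.25152587890625, 230.91835021972656), 5.0220112800598145)
[[ 443.1 -117.6]
 [ 463.3 -347.7]
 [ 632.9 -332.8]
 [ 612.7 -102.7]]
```

View pics/crop0.png

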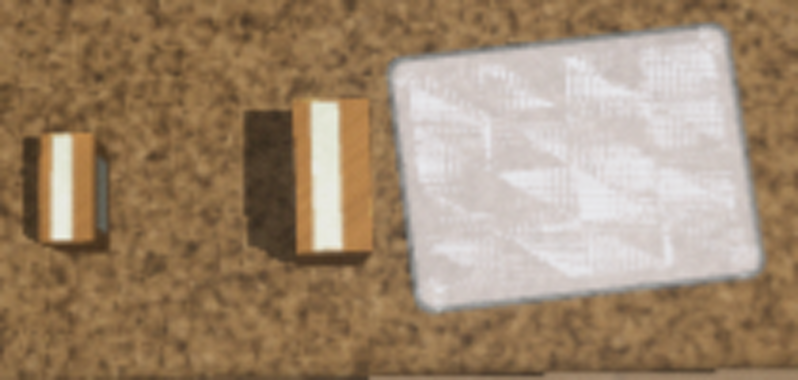

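View pics/crop1.png

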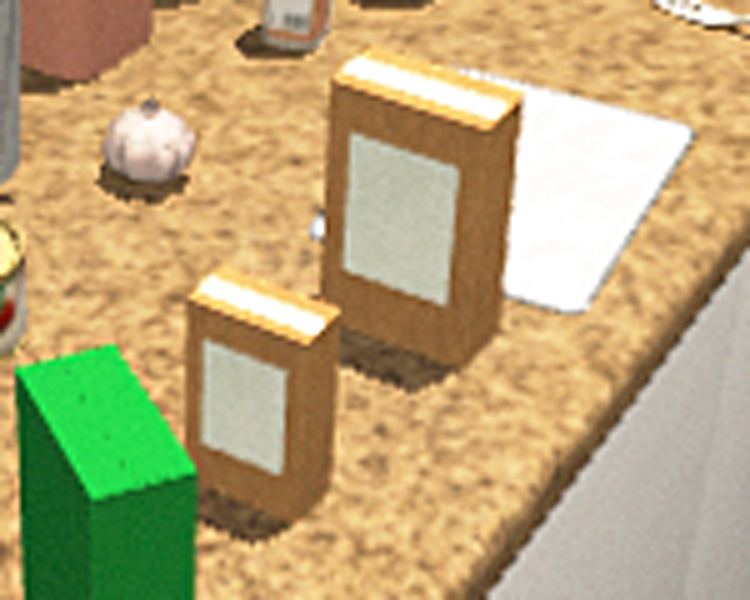

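The crops show the carton's top face with corners at about (293,99), (368,98), (372,251), (297,253) in the top crop. There are clear gaps to the decoy and the mat.

Run:
```python
from h import *
d=cam('top'); s=cam('side')
f=lambda p,k,o:(np.array(p,float)+.5)/k-.5+np.array(o)
P=ray(d,f([(293,99),(368,98),(372,251),(297,253)],3.8,(250,200)),0.15)
print(P.round(4)); c=P.mean(0)
print('edges',[np.linalg.norm(P[i]-P[(i+1)%4]).round(4) for i in range(4)],'c',c)
S=ray(s,f([(370,48),(333,76),(488,128),(522,100)],5,(270,170)),0.15); print('side',S.round(4),S.mean(0))
m=np.array([.538,-.2252]); a=np.radians(5.02); ux=np.array([np.cos(a),np.sin(a)]);uy=np.array([-np.sin(a),np.cos(a)])
for C in(P.mean(0),S.mean(0)): v=C[:2]-m; print('in mat',v@ux,v@uy)
e=(P[0]+P[1]-P[2]-P[3])[:2]; print('yaw carton',np.degrees(np.arctan2(e[1],e[0])))
e=(S[0]+S[1]-S[2]-S[3])[:2]; print('yaw carton side',np.degrees(np.arctan2(e[1],e[0])))
Q=ray(d,f([(38,133),(97,131),(97,240),(40,242)],3.8,(250,200)),0.105);print('decoy',Q.round(3))
```

```text
[[ 0.5659 -0.0407  0.15  ]
 [ 0.5655 -0.0847  0.15  ]
 [ 0.4764 -0.0842  0.15  ]
 [ 0.4762 -0.0408  0.15  ]]
edges [np.float64(0.044), np.float64(0.0891), np.float64(0.0434), np.float64(0.0897)] c [ 0.5210133  -0.06257459  0.15      ]
side [[ 0.5638 -0.078   0.15  ]
 [ 0.5655 -0.0414  0.15  ]
 [ 0.4765 -0.0392  0.15  ]
 [ 0.4742 -0.0736  0.15  ]] [ 0.51999229 -0.05806803  0.15      ]
in mat -0.00269125056489241 0.16348800376413022
in mat -0.003314008931276603 0.1680666238359332
yaw carton -0.10146192008716194
yaw carton side -2.137913009277312
decoy [[0.555 0.115 0.105]
 [0.555 0.079 0.105]
 [0.489 0.079 0.105]
 [0.489 0.113 0.105]]
```

Request:
servo_tool([
  [[4,4,-4,-0.5,-8.5],[4,7.5,-7,-1,-17],[4,11,-10.5,-1,-25.5],[4,14.5,-14,-1,-34],[4,17,-16,-1,-40]],
], newtons=40)

```text
t: 0.8
tool_pos: [0.3048, -0.3882, 0.2603]
tool_rot: [2.746, 1.527, 0.001]
contact_force: [0.8, -0.7, -0.1]
opening: 0.04
grip_force: 0.0
```

Request:
servo_tool([
  [[4,4.5,-0.3,0,-8],[4,9,-0.6,0,-16],[4,13.5,-0.9,0,-24],[4,18,-1.2,0,-28],[4,22,-1.4,0,-32]],
])

```text
t: 1.3
tool_pos: [0.41, -0.1951, 0.2605]
tool_rot: [2.221, 2.221, 0.001]
contact_force: [0.7, -1.1, 0.2]
opening: 0.0402
grip_force: 0.0
```

Request:
servo_tool([
  [[4,4.3,2.3,0,0],[4,8.6,4.6,0,0],[4,12.9,6.9,0,0],[4,17,9,0,0],[4,20.5,11,0,0]],
])

```text
t: 1.8
tool_pos: [0.5207, 0.0099, 0.2605]
tool_rot: [2.223, 2.219, 0.001]
contact_force: [0.9, -0.2, 0.6]
opening: 0.0395
grip_force: 0.0
```

Request:
servo_tool([
  [[4,0,0,4,0],[4,0,0,8,0],[4,0,0,11,0],[4,0,0,11,0],[4,0,0,11,0]],
])

```text
t: 2.3
tool_pos: [0.5201, 0.0075, 0.1506]
tool_rot: [-2.225, -2.217, 0.0]
contact_force: [-0.1, -0.4, 0.6]
opening: 0.0403
grip_force: 0.0
```

Request:
servo_tool([
  [[4,-1.5,0,1,0],[4,-2.5,0,1,0],[4,-3.2,0,1,0],[4,-3.8,0,1,0],[4,-4.4,0,1,0]],
])

```text
t: 2.8
tool_pos: [0.5204, -0.0372, 0.1411]
tool_rot: [2.225, 2.216, 0.002]
contact_force: [0.5, 0.6, 1.2]
opening: 0.0399
grip_force: 0.3
```

Request:
servo_tool([
  [[4,-0.5,0,0,0],[4,-1,0,0,0],[4,-1.5,0,0,0],[4,-2,0,0,0],[4,-2.5,0,0,0]],
])

```text
t: 3.3
tool_pos: [0.5198, -0.0618, 0.1402]
tool_rot: [-2.225, -2.218, 0.0]
contact_force: [-0.4, -0.1, -0.6]
opening: 0.04
grip_force: 0.0
```

Request:
servo_tool([
  [[4,-0.6,0,0,0],[4,-1.2,0,0,0],[4,-1.8,0,0,0],[4,-2.2,0,0,0],[4,-2.2,0,0,0]],
])

```text
t: 3.8
tool_pos: [0.5198, -0.084, 0.1403]
tool_rot: [2.226, 2.217, -0.0]
contact_force: [-1.0, -0.2, -0.0]
opening: 0.04
grip_force: 0.0
```

Run:
```python
from h import *
s=cam('side'); d=cam('top'); save(d,'top1.png')
a=cv2.resize(s['img'][120:310,240:460],None,fx=2.5,fy=2.5); b=cv2.resize(d['img'][190:300,250:470],None,fx=2.5,fy=2.5)
cv2.imwrite('pics/c2.png',cv2.cvtColor(np.vstack([a,b])[:,:,:],cv2.COLOR_RGB2BGR)[:600] if 0 else cv2.resize(cv2.cvtColor(np.vstack([a,b]),cv2.COLOR_RGB2BGR),None,fx=.79,fy=.79))
```

```text
(no output)
```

View pics/c2.png

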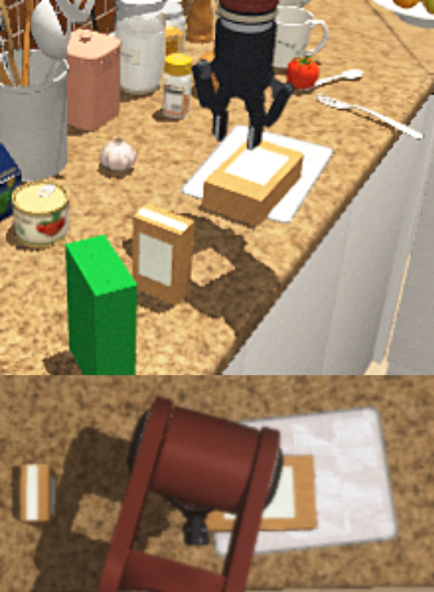

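The carton has toppled and lies flat on the mat, with its foot end overhanging the edge towards +y. I'll back off behind the foot and measure.

Request:
servo_tool([
  [[4,3,0,-1,0],[4,6.4,0,-1,0],[4,6.4,0,3,0],[4,6.4,0,7,0],[4,6.4,0,7,0]],
])

```text
t: 4.4
tool_pos: [0.5152, -0.018, 0.0645]
tool_rot: [-2.217, -2.212, 0.011]
contact_force: [-0.7, -0.4, -1.1]
opening: 0.0397
grip_force: 0.0
```

Run:
```python
from h import *
s=cam('side'); b=cv2.resize(s['img'][170:250,320:420],None,fx=7,fy=7,interpolation=cv2.INTER_CUBIC)
cv2.imwrite('pics/c3.png',cv2.cvtColor(b,cv2.COLOR_RGB2BGR)); print(ctrl.get_obs()['tool_pos'])
```

```text
[ 0.5173869  -0.01865593  0.06754538]
```

View pics/c3.png

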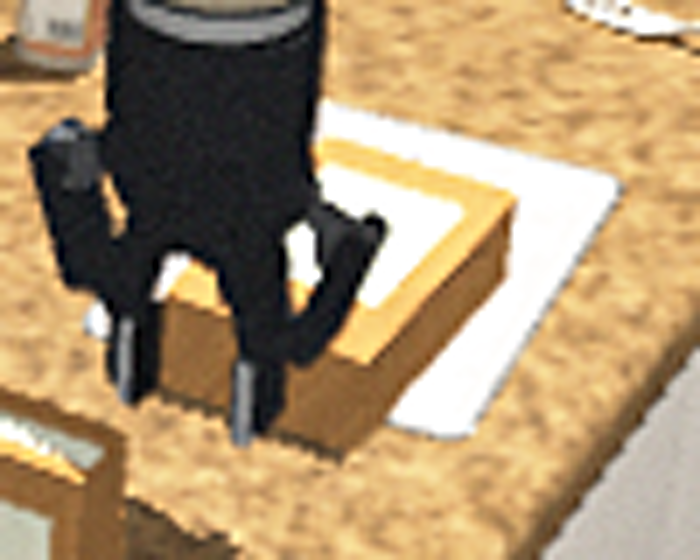

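The gripper hangs behind the foot end. The carton's upper corners on the robot side show at crop (370,362) for the foot and (514,200) for the far end.

Run:
```python
from h import *
s=cam('side')
f=lambda p:(np.array(p,float)+.5)/7-.5+np.array((320,170))
P=ray(s,f([(370,362),(514,200)]),.046)[:,:2]; P=np.r_[P,ray(s,f([(340,462)]),.0)[:,:2]]
print(P.round(4),np.linalg.norm(P[1]-P[0])); e=P[0]-P[1]; print('tilt',np.degrees(np.arctan2(-e[0],e[1])))
```

```text
[[ 0.4742 -0.0861]
 [ 0.4751 -0.2273]
 [ 0.4798 -0.0806]] 0.14113537180600125
tilt 0.37073034309695596
```

Request:
servo_tool([
  [[4,-0.5,0,1.5,-2.5],[4,-1.5,0,3,-5],[4,-2.5,0,3.2,-5],[4,-3.5,0,3.2,-5],[4,-4,0,3.2,-5]],
])

```text
t: 5.0
tool_pos: [0.5214, -0.0609, 0.0404]
tool_rot: [2.126, 2.309, 0.002]
contact_force: [0.1, -0.5, -0.2]
opening: 0.0399
grip_force: 0.0
```

Request:
servo_tool([
  [[4,-0.8,0,0,0],[4,-1.6,0,0,0],[4,-2.4,0,0,0],[4,-3.2,0,0,0],[4,-4,0,0,0]],
])

```text
t: 5.5
tool_pos: [0.5232, -0.0996, 0.0384]
tool_rot: [-2.126, -2.312, -0.001]
contact_force: [-1.7, 3.2, 1.8]
opening: 0.0398
grip_force: 1.6
```

Request:
servo_tool([
  [[4,-0.8,0,0,0],[4,-1.6,0,0,0],[4,-2.4,0,0,0],[4,-3.1,0,0,0],[4,-3.5,0,0,0]],
])

```text
t: 6.0
tool_pos: [0.5262, -0.1349, 0.0383]
tool_rot: [2.127, 2.312, 0.0]
contact_force: [0.4, 2.6, 2.3]
opening: 0.04
grip_force: 1.5
```

Request:
servo_tool([
  [[4,0.5,0,0,0],[4,2,0,0,0],[4,5,0,0,0],[4,6,0,-5,0],[4,6,0,-10,0]],
])

```text
t: 6.5
tool_pos: [0.5186, -0.0714, 0.1356]
tool_rot: [-2.119, -2.311, 0.005]
contact_force: [0.8, 0.1, 0.5]
opening: 0.04
grip_force: 0.0
```

Request:
servo_tool([
  [[4,0,0,-5,0],[4,0,0,-10,0],[4,-4,-4,-10,0],[4,-8,-8,-10,0],[4,-12,-12,-10,0]],
])

```text
t: 7.0
tool_pos: [0.4234, -0.1887, 0.2377]
tool_rot: [2.122, 2.315, -0.0]
contact_force: [0.2, -1.0, -0.2]
opening: 0.0401
grip_force: 0.0
```

Request:
servo_tool([
  [[4,-4,0,0,0],[4,-8,0,0,0],[4,-13,0,0,0],[4,-18,0,0,0],[4,-23,0,0,0]],
])

```text
t: 7.5
tool_pos: [0.4439, -0.4189, 0.237]
tool_rot: [-2.125, -2.313, 0.0]
contact_force: [0.8, -0.1, 0.7]
opening: 0.0402
grip_force: 0.0
```

Run:
```python
from h import *
d=cam('top');s=cam('side')
a=cv2.resize(d['img'][140:300,170:470],None,fx=2,fy=2,interpolation=cv2.INTER_CUBIC);b=cv2.resize(s['img'][130:270,240:465],(600,280))
b=cv2.resize(s['img'][130:270,220:520],None,fx=2,fy=2)
cv2.imwrite('pics/c4.png',cv2.cvtColor(np.vstack([a,b])[:600],cv2.COLOR_RGB2BGR)); print(ctrl.get_obs()['tool_pos'])
```

```text
[ 0.44328321 -0.42178318  0.2355479 ]
```

View pics/c4.png

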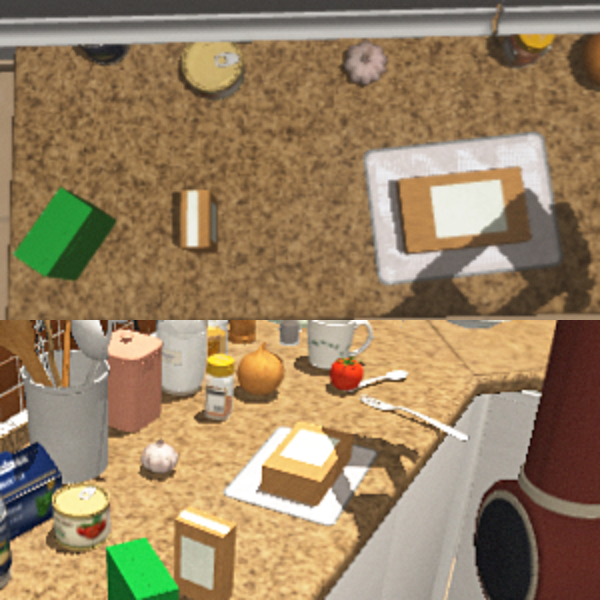

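The carton now spans (398–530, 168–252) in the picture, well inside the mat outline (365–560, 135–283) and aligned with it. The other things are undisturbed and the arm is clear.

```bash
python3 -c "
from station import ctrl
print(ctrl.finish_job())"
```

```text
the job is handed in; nothing more can be done
None
```

The carton was toppled onto the mat and pushed by its foot end until it lay wholly inside the mat's outline on its broad face, with nothing else disturbed in the last camera views; the job was handed in at about 7.6 s on the robot's clock.

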